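Put the torch away in the free drawer

TASK

Both small drawers stand open. Lay the torch flat in the one that does not have the dish of screws in it, then push that drawer fully shut without slamming it. I still need the screws, so leave their drawer open as it is with the dish undisturbed, and leave everything else where it lies.

Things in the scene. Friction and masses are not known exactly. Their poses are not given: they have to be found in the camera images.
- torch: Grey plastic pocket torch lying on the worktop, 100 mm long, 0.12 kg. Origin: under the barrel's middle, on the side it lies on; x runs along it to the head, z up. Round barrel 32 mm across, x -25 to 25 mm, its axis 18 mm above the origin; black head 36 mm square to x = 53, lens rim to 60; black tail 36 mm square, x -25 to -40.
- dish: Round white ceramic dish of screws, 76 mm across the rim, 26 mm high, standing in one of the two open drawers (either one). Origin: centre of its underside, z up.
- unit: Pale wooden box, 300 wide (y), 210 deep, 76 mm high, with two drawers side by side under an upper shelf; fixed. Origin: on the worktop, middle of the box's face; x points into the box, y left. Shelf: underside 200, top 218 mm up, y +-195, front edge at x = -20 (overhangs the drawers); goods on it. End panels at y +-167, from x = 10 back.
- left_drawer (a joint): How far the left (+y) drawer is pulled out, m: 0 shut, 0.15 at the stop. It slides along the unit's x axis on stiff metal runners (about 2 N).
- right_drawer (a joint): The same for the right (-y) drawer.
- left_drawer_floor (a point): Middle of the left drawer's inner floor, 13 mm above the worktop; moves with the drawer, axes as the unit's. Inside 178 mm long (front end at -x), 120 mm wide, sides 32 mm high; 53 mm free height from floor to the box's top board. The drawer without the dish holds only a loose rubber mat, 96 x 90 x 4 mm, near its front; the torch may lie on it.
- right_drawer_floor (a point): The same for the right drawer.
- left_drawer_front (a point): Middle of the outer face of the left drawer's front board (moves with the drawer). The board is flat, 136 mm wide, 57 mm high (5 to 62 mm above the worktop), 12 mm thick; this point is 33.5 mm above the worktop.
- right_drawer_front (a point): The same for the right drawer.
- screwdriver: Stubby screwdriver, 130 mm long, lying on the worktop. Bystander.
- tape_measure: Tape measure, a grey rounded block 68 x 64 x 38 mm lying on the worktop. Bystander.
- tape_roll: Roll of paper tape lying flat, 90 mm across, 24 mm high. Bystander.
- jar: Glass jar with a steel cap, 64 mm across, 85 mm high. Bystander.

How it is judged:
By the outcome, as a careful person would: the job done as asked, in the order asked, and still so for the second after the job is handed in, with the robot touching nothing.
It also fails if it takes over 61 s, if anything falls off the work surface, if the arm or the gripper's body presses on something with over 40 N, if the wrist force passes 120 N, or if a joint passes its speed limit or range.

ROBOT

A 6-joint arm with a two-finger parallel gripper is mounted at the origin on the work surface. World frame = base frame: x ahead of the robot, y to its left, z up, the work surface at z = 0. Lengths are in m, angles in rad, forces in N, time in s.
With the tool pointing down it reaches from about 0.275 to 0.975 m from the base axis. Payload 8.4 kg.
Tool frame: the origin (TCP) lies at the very end of the fingers, on their centre line; the grasp point (between the pads) lies 19 mm behind it; z points along the fingers, y is the line along which they close (so a half turn about z gives the same grasp; the last joint's range is limited). The gripper opens to 92 mm and grips with 3 to 60 N. Pads are 20 mm wide; open, the fingers measure 128 mm over their backs; the gripper's body (75 mm by 189 mm) begins 69 mm behind the grasp point.
Start: joints at [1.143, 0.353, 1.633, -0, 1.155, -0.002], TCP at [0.258, 0.569, 0.215] pointing down, gripper open.
Joint ranges: [-2.63, 2.63], [-0.92, 2.1], [0.06, 2.66], [-1.3, 4.44], [0, 2.69], [-3.02, 3.02]. Speed limits (rad/s): [2.22, 2.22, 2.79, 3.14, 3.14, 3.14].

INTERFACE

Orientations are given as a rotation vector (axis times angle).
In Python, from bench import env, solver, capture, camera_info, models gives the robot as it stands. Calls block until the motion is done:
- env.move_to(position, orientation): joint-space move of the TCP to a pose.
- env.servo_line(position, rotation=None, feed=0.15, until_force=None): straight line of the TCP; rotation=None keeps the orientation; feed is the mean speed in m/s. With until_force (N) it stops when the force on the tool has changed by that much, and returns True; else False.
- env.goto_joints(angles): joint-space move.
- env.set_gripper(opening, squeeze=None): finger opening in m; squeeze is the grip in N (None keeps the last); returns when the fingers have stopped.
- env.pause(seconds).
- solver.inverse_kinematics(position, orientation): joint angles nearest the present ones, or None.
- capture(name): name is "side" or "top" or "wrist"; returns (picture, depth): 384x512x3 uint8, red, green, blue; 384x512 float32, m along the optical axis (not along the pixel's ray), 0 where there is no reading.
- camera_info(name): a dict with "intrinsics" (3x3 intrinsics, pixels), "extrinsics" (4x4, takes a point from world to camera coordinates). Camera axes: x right, y down, z forward; pixel columns grow to the right and rows downward; lengths in m; the calibration is good to about 2 mm. A picture is of the moment at which its call begins: read the wrist's pose just before it. camera_info takes no time and is no camera call; for the wrist camera it gives the pose at the moment of the call.
A pose or a line that the arm cannot do raises env.MotionError and nothing moves.
- env.hand_in(): hands the job in; it is judged then, once.
Trained networks look in the newest picture that a camera, given by its name, has taken for a name from the list of things; names that differ only in an ending like _2 or _b are one class to them, and where a whole thing is asked for, a point or a joint stands for the part that bears it (a point fixed in the world has none). Each returns a list of dicts, best first, with "score" (0 to 1); they miss things now and then, are a little off and sometimes report something else, mostly with a low value. They report only what shows in the picture. A call takes as long as a camera call.
- models.boxes_of(camera, target): "location" ([column, row] in pixels, amid what is visible of it).
- models.regions_of(camera, target): "region" (384x512 bool, what is visible of it) and "location" ([column, row] in pixels, amid what is visible of it).
Readings, each from a call of its own:
- env.current_clock(): time.
- env.current_q(): joint angles.
- env.current_joint_vel(): joint speeds.
- env.current_joint_efforts(): joint torques, N m.
- env.current_ee_pos(): TCP position.
- env.current_tcp_rot(): TCP orientation.
- env.current_wrist_force(): force on the tool from outside, world axes, zero at the start.
- env.current_wrist_torque(): the same for the moment, N m.
- env.current_width(): finger opening in m.
- env.current_grasp_force(): force on a finger pad.
Only numpy, scipy, OpenCV 4.12 (cv2) and the standard library are available. Lean on these libraries where they do the work, as an engineer would, in place of code of your own. Each camera call takes 0.05 s, during which the arm holds its last target. There are 200 camera calls.

## Working session

There is one attempt and no reset: what is moved stays moved. The work goes in short steps, each a Python script; the robot and the scene stay as the last script left them, time stands still between calls to the robot, and variables do not carry over. Pictures are saved under pics/ and viewed, at most 10 in all, crops included, and the job is handed in when it is done.

```bash
mkdir -p pics; ls
cat > h.py <<'E'
import numpy as np, cv2
from bench import env, solver, capture, camera_info, models
def world(cam, uv, depth):
    i=camera_info(cam); K=np.array(i["intrinsics"]); T=np.linalg.inv(np.array(i["extrinsics"]))
    uv=np.atleast_2d(uv); 
    d=depth[uv[:,1].astype(int),uv[:,0].astype(int)]
    p=np.c_[(uv[:,0]-K[0,2])/K[0,0]*d,(uv[:,1]-K[1,2])/K[1,1]*d,d]
    return (p@T[:3,:3].T+T[:3,3])[d>0]
def region_pts(cam,name,depth):
    r=models.regions_of(cam,name)
    out=[]
    for x in r[:3]:
        v,u=np.nonzero(x["region"]); out.append((x["score"],x["location"],world(cam,np.c_[u,v],depth)))
    return out
E
python3 - <<'E'
from h import *
ims=[]
for c in("side","top"):
    im,d=capture(c); np.save(f"pics/{c}_d.npy",d); cv2.imwrite(f"pics/{c}0.png",im[:,:,::-1]); 
    for n in["torch","dish","unit","left_drawer","right_drawer","left_drawer_front","right_drawer_front","screwdriver","tape_measure","tape_roll","jar"]:
        for s,l,p in region_pts(c,n,d):
            if len(p): print(c,n,round(s,2),np.round(l),len(p),np.round(np.median(p,0),3),np.round(np.percentile(p,2,axis=0),3),np.round(np.percentile(p,98,axis=0),3))
print(env.current_clock(),env.current_ee_pos(),env.current_tcp_rot())
E
```

```text
pics
side torch 0.74 [178. 168.] 296 [0.473 0.347 0.029] [0.419 0.339 0.007] [0.517 0.372 0.039]
side torch 0.67 [230. 155.] 317 [0.683 0.317 0.018] [0.642 0.276 0.001] [0.727 0.362 0.027]
side torch 0.33 [277. 207.] 1917 [ 0.576 -0.071  0.028] [ 0.492 -0.144  0.011] [ 0.688 -0.008  0.064]
side dish 0.62 [250. 194.] 328 [0.592 0.068 0.032] [0.556 0.029 0.022] [0.625 0.1   0.042]
side unit 0.86 [312. 170.] 15110 [ 0.702 -0.079  0.141] [ 0.497 -0.206  0.012] [0.836 0.154 0.276]
side left_drawer 0.98 [249. 185.] 1344 [0.591 0.087 0.028] [ 0.508 -0.003  0.009] [0.702 0.134 0.064]
side right_drawer 0.84 [275. 208.] 1938 [ 0.576 -0.072  0.027] [ 0.492 -0.144  0.01 ] [ 0.688 -0.007  0.063]
side left_drawer_front 0.73 [246. 186.] 1265 [0.594 0.087 0.028] [ 0.508 -0.004  0.011] [0.702 0.131 0.064]
side left_drawer_front 0.53 [381. 263.] 947 [ 0.626 -0.385  0.061] [ 0.612 -0.407  0.003] [ 0.666 -0.353  0.088]
side right_drawer_front 0.71 [276. 207.] 1948 [ 0.576 -0.074  0.027] [ 0.492 -0.144  0.008] [ 0.687 -0.007  0.063]
side tape_measure 0.75 [300. 302.] 919 [ 0.422 -0.328  0.038] [ 0.396 -0
[... 1033 characters left out ...]
0.288  0.043]
top screwdriver 0.55 [ 95. 222.] 259 [0.518 0.468 0.022] [0.489 0.453 0.002] [0.603 0.496 0.029]
top screwdriver 0.38 [260. 206.] 2486 [0.587 0.063 0.013] [ 0.513 -0.001  0.008] [0.669 0.131 0.063]
top tape_measure 0.83 [399. 251.] 688 [ 0.43  -0.317  0.037] [ 0.398 -0.349  0.011] [ 0.466 -0.289  0.043]
top tape_roll 0.64 [141. 155.] 449 [0.683 0.322 0.022] [ 0.643  0.276 -0.   ] [0.727 0.36  0.028]
top jar 0.83 [419. 168.] 680 [ 0.64  -0.365  0.082] [ 0.613 -0.401  0.001] [ 0.678 -0.345  0.088]
top jar 0.53 [278. 124.] 22111 [ 0.72  -0.01   0.218] [ 0.514 -0.196  0.01 ] [0.861 0.167 0.276]
1.2 [0.25816295 0.56919687 0.21457325] [-6.63773501e-01 -3.07066358e+00  3.23525510e-05]
```

Run:
```python
import cv2,numpy as np
a=cv2.imread("pics/top0.png")[90:300,60:470]; b=cv2.imread("pics/side0.png")[100:330,120:430]
cv2.imwrite("pics/top0b.png",cv2.resize(a,None,fx=1.95,fy=1.95,interpolation=cv2.INTER_CUBIC));cv2.imwrite("pics/side0b.png",cv2.resize(b,None,fx=2.5,fy=2.5,interpolation=cv2.INTER_CUBIC))
```

```text
(no output)
```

View pics/top0b.png

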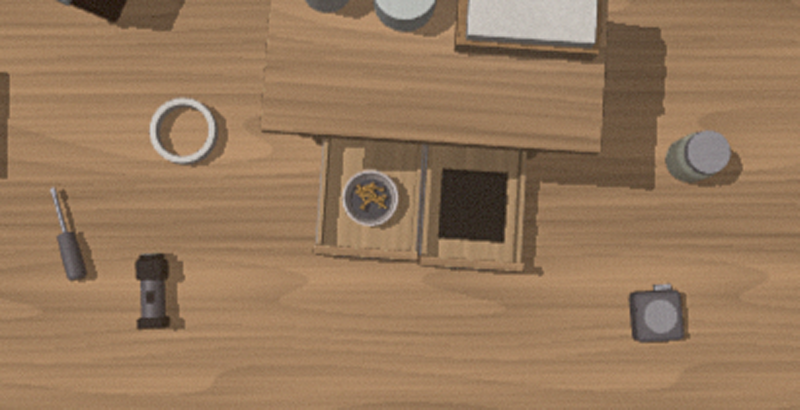

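View pics/side0b.png

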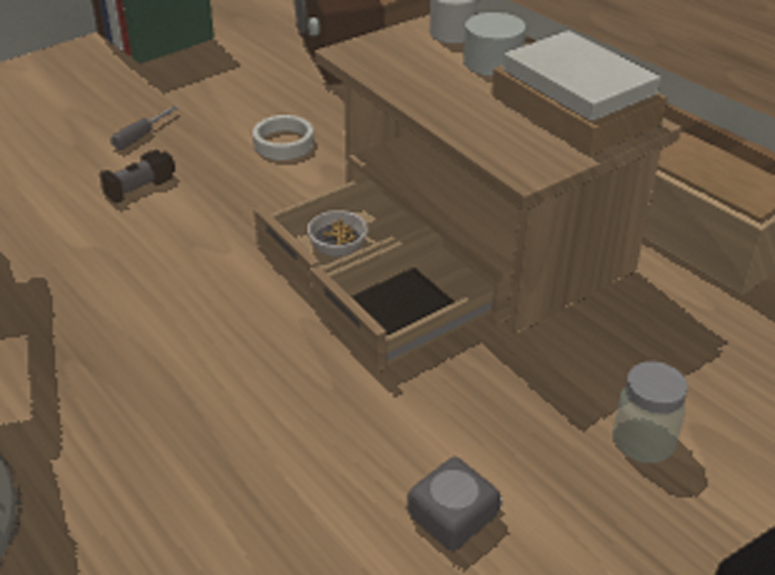

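The dish (white, about (370,198) in the top crop) is in the left drawer. The right drawer holds only the mat, at (472,205). The torch is at about (152,290), with its head toward +x. Next I'll fit the yaw angles and edges.

```bash
cat >> h.py <<'E'
def cloud(cam,d):
    v,u=np.nonzero(d>0); return world(cam,np.c_[u,v],d)
def frontline(P,zlo,zhi,ylo,yhi,xlo,xhi,step=.004):
    m=(P[:,2]>zlo)&(P[:,2]<zhi)&(P[:,1]>ylo)&(P[:,1]<yhi)&(P[:,0]>xlo)&(P[:,0]<xhi); Q=P[m]
    b=np.floor(Q[:,1]/step); e=np.array([[Q[b==k][:,1].mean(),Q[b==k][:,0].min()] for k in np.unique(b)])
    for _ in range(3):
        c=np.polyfit(e[:,0],e[:,1],1); r=e[:,1]-np.polyval(c,e[:,0]); e=e[abs(r)<max(.0015,2*r.std())]
    return c,r.std(),len(e)
def rect(P):
    (c,(w,h),a)=cv2.minAreaRect((P[:,:2]*1000).astype(np.float32)); return np.array(c)/1000,w,h,a
E
python3 - <<'E'
from h import *
d=np.load("pics/top_d.npy"); P=cloud("top",d)
print("shelf",frontline(P,.208,.228,-.18,.15,.55,.8))
for n,y in(("L",(.01,.12)),("R",(-.13,-.02))): print(n,frontline(P,.054,.07,*y,.45,.56))
m=(P[:,2]>.208)&(P[:,2]<.228)&(P[:,0]>.55)&(abs(P[:,1])<.25); Q=P[m]; print("shelf y ext",[(x,Q[abs(Q[:,0]-x)<.004][:,1].min(),Q[abs(Q[:,0]-x)<.004][:,1].max()) for x in(.68,.72,.76)])
for c in("top","side"):
    P=cloud(c,np.load(f"pics/{c}_d.npy")); m=(P[:,2]>.012)&(abs(P[:,0]-.47)<.075)&(abs(P[:,1]-.354)<.045); Q=P[m]
    print(c,"torch",len(Q),rect(Q),Q[:,2].max())
env.set_gripper(.08,10)
r=env.current_tcp_rot()
env.move_to([.46,.354,.26],[0,np.pi,0])
print(env.current_q())
im,d=capture("wrist"); cv2.imwrite("pics/w1.png",im[:,:,::-1])
P=cloud("wrist",d); m=(P[:,2]>.012)&(P[:,2]<.05)&(abs(P[:,0]-.47)<.075)&(abs(P[:,1]-.354)<.045); Q=P[m]
print("wrist torch",len(Q),rect(Q)); 
# width profile along x
for x in np.arange(.41,.54,.008):
    s=Q[abs(Q[:,0]-x)<.004]
    if len(s): print(round(x,3),len(s),np.round([s[:,1].min(),s[:,1].max(),s[:,2].max()],4))
print(env.current_clock())
E
```

```text
shelf (array([0.07537729, 0.63931484]), np.float64(0.00033542314315916226), 83)
L (array([0.07603145, 0.50678849]), np.float64(0.0008008688521394392), 28)
R (array([0.0661343 , 0.50070779]), np.float64(0.0007244652588911039), 28)
shelf y ext [(0.68, np.float64(-0.20603827484891868), np.float64(0.18283609957164776)), (0.72, np.float64(-0.20889907690796544), np.float64(0.1783732886528096)), (0.76, np.float64(-0.21260628203785087), np.float64(0.17624123276988918))]
top torch 545 (array([0.46965005, 0.35740747]), 100.09092712402344, 36.689125061035156, 1.2528345584869385) 0.041943842679301735
side torch 292 (array([0.46910779, 0.35820065]), 103.78797912597656, 39.947017669677734, 3.138322353363037) 0.04049797146131073
[ 6.54196462e-01  2.43606805e-01  1.68077149e+00  4.39096974e-04
  1.21725074e+00 -9.16320757e-01]
wrist torch 1563 (array([0.47073279, 0.35947086]), 101.43211364746094, 35.74996566772461, 2.8322436809539795)
0.418 57 [0.3408 0.3737 0.0363]
0.426 155 [0.3401 0.375  0.0382]
0.434 131 [0.34   0.3751 0.0383]
0.442 118 [0.3424 0.3728 0.035 ]
0.45 120 [0.3438 0.3747 0.0379]
0.458 121 [0.3437 0.3747 0.0383]
0.466 119 [0.3436 0.3748 0.0378]
0.474 111 [0.3436 0.3748 0.0363]
0.482 131 [0.3451 0.3777 0.0355]
0.49 135 [0.3424 0.3774 0.0378]
0.498 131 [0.3438 0.3776 0.0381]
0.506 122 [0.3437 0.3793 0.0384]
0.514 86 [0.3437 0.3768 0.0371]
0.522 26 [0.3465 0.3751 0.0352]
2.7667
```

View pics/w1.png

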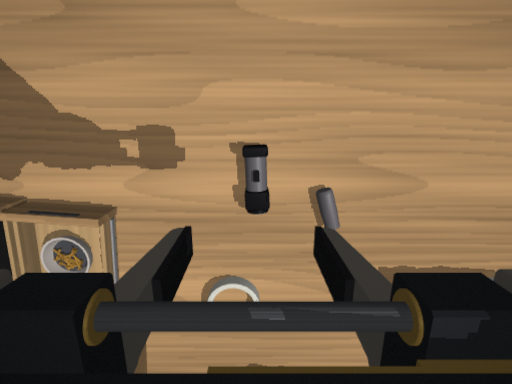

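The wrist view confirms that the torch head (257,200) points to +x and that nothing is near it. I'll grasp the barrel now and carry it to the front of the right drawer.

```bash
cat >> h.py <<'E'
from scipy.spatial.transform import Rotation as R
U=np.array([.6586,-.0099]); YU=-.0753
def ori(yaw,tilt=0): return (R.from_euler('z',yaw)*R.from_euler('y',np.pi-tilt)).as_rotvec()
def u2w(x,y,z): c,s=np.cos(YU),np.sin(YU); return [U[0]+c*x-s*y,U[1]+s*x+c*y,z]
def w2u(P): c,s=np.cos(YU),np.sin(YU); d=P[:,:2]-U; return np.c_[c*d[:,0]+s*d[:,1],-s*d[:,0]+c*d[:,1],P[:,2]]
E
python3 - <<'E'
from h import *
for c in("top","side"):
    Q=w2u(cloud(c,np.load(f"pics/{c}_d.npy")))
    m=(Q[:,2]>.055)&(Q[:,2]<.069)&(Q[:,0]>-.18)&(Q[:,0]<-.135)&(abs(Q[:,1])<.17)
    for n,s in(("L",1),("R",-1)):
        q=Q[m&(s*Q[:,1]>.004)]; print(c,n,len(q),np.percentile(q,[1,50,99],axis=0).round(4).tolist())
    m=(Q[:,2]>.038)&(Q[:,2]<.055)&(Q[:,0]>-.12)&(Q[:,0]<-.03)&(abs(Q[:,1])<.17)
    print("sides",np.histogram(Q[m][:,1],bins=np.arange(-.16,.161,.008)))
g=[.4607,.359]
env.move_to([*g,.10],ori(.045)); env.set_gripper(.07,20)
env.servo_line([*g,.004],feed=.08,until_force=8)
env.set_gripper(0,20); print("w",env.current_width(),env.current_grasp_force(),env.current_ee_pos())
env.servo_line([*g,.17],feed=.15); print(env.current_width(),env.current_wrist_force(),env.current_clock())
q=solver.inverse_kinematics(u2w(-.095,-.073,.17),ori(YU)); print(q)
E
```

```text
top L 254 [[-0.1533, 0.0052, 0.0561], [-0.1471, 0.0704, 0.061], [-0.1408, 0.1354, 0.0658]]
top R 255 [[-0.1586, -0.1379, 0.056], [-0.1523, -0.0719, 0.0616], [-0.1462, -0.0054, 0.0666]]
sides (array([ 0,  0, 12, 77,  0,  0,  0,  0,  0,  0,  0,  0,  0,  0,  0,  0,  0,
        0, 39, 41, 63, 15,  0,  0, 14,  8,  5, 10,  7,  7,  6,  6, 21,  1,
        0,  0, 87,  0,  0,  0]), array([-1.60000000e-01, -1.52000000e-01, -1.44000000e-01, -1.36000000e-01,
       -1.28000000e-01, -1.20000000e-01, -1.12000000e-01, -1.04000000e-01,
       -9.60000000e-02, -8.80000000e-02, -8.00000000e-02, -7.20000000e-02,
       -6.40000000e-02, -5.60000000e-02, -4.80000000e-02, -4.00000000e-02,
       -3.20000000e-02, -2.40000000e-02, -1.60000000e-02, -8.00000000e-03,
        1.38777878e-16,  8.00000000e-03,  1.60000000e-02,  2.40000000e-02,
        3.20000000e-02,  4.00000000e-02,  4.80000000e-02,  5.60000000e-02,
        6.40000000e-02,  7.20000000e-02,  8.00000000e-02,  8.80000000e-02,
        9.60000000e-02,  1.04000000e-01,  1.12000000e-01,  1.20000000e-01,
        1.28000000e-01,  1.36000000e-01,  1.440000
[... 721 characters left out ...]
00e-02,
       -3.20000000e-02, -2.40000000e-02, -1.60000000e-02, -8.00000000e-03,
        1.38777878e-16,  8.00000000e-03,  1.60000000e-02,  2.40000000e-02,
        3.20000000e-02,  4.00000000e-02,  4.80000000e-02,  5.60000000e-02,
        6.40000000e-02,  7.20000000e-02,  8.00000000e-02,  8.80000000e-02,
        9.60000000e-02,  1.04000000e-01,  1.12000000e-01,  1.20000000e-01,
        1.28000000e-01,  1.36000000e-01,  1.44000000e-01,  1.52000000e-01,
        1.60000000e-01]))
w 0.031637598381319416 20.000020265579224 [0.46073992 0.35902298 0.00406626]
0.031603548272623856 [ 0.42240707  0.06347984 -0.66772213] 7.0833
[-0.1371418   0.30598226  1.80990484  0.          1.02570556 -1.63263812]
```

Run:
```python
from h import *
x,y=-.094,-.072
env.move_to(u2w(x,y,.17),ori(YU)); 
env.servo_line(u2w(x,y,.06),feed=.12)
print("hit",env.servo_line(u2w(x,y,.0195),feed=.03,until_force=3),env.current_ee_pos(),env.current_width())
env.set_gripper(.055,20); env.pause(.2)
env.servo_line(u2w(x,y,.17),feed=.15)
env.move_to(u2w(-.30,-.11,.17),ori(YU,.6)); env.set_gripper(0,20)
im,d=capture("top"); np.save("pics/top1_d.npy",d); cv2.imwrite("pics/t1.png",cv2.resize(im[140:260,200:360,::-1],None,fx=4,fy=4))
Q=w2u(cloud("top",d)); m=(Q[:,2]>.025)&(Q[:,2]<.08)&(Q[:,0]>-.142)&(Q[:,0]<-.0)&(Q[:,1]>-.125)&(Q[:,1]<-.02); q=Q[m]
print(rect(q),q[:,2].max(),env.current_clock())
m=(Q[:,2]>.055)&(Q[:,2]<.069)&(Q[:,0]>-.18)&(Q[:,0]<-.135)&(abs(Q[:,1])<.17)
for n,s in(("L",1),("R",-1)):
    q=Q[m&(s*Q[:,1]>.004)]; print(n,len(q),np.percentile(q,[1,50,99],axis=0).round(4).tolist())
```

```text
hit True [ 0.55917458 -0.07457756  0.02047273] 0.031450552860857996
(array([-0.06870541, -0.0723969 ]), 103.17533874511719, 137.32818603515625, 89.95125579833984) 0.0760903907217807 14.7417
L 253 [[-0.1532, 0.0053, 0.056], [-0.1472, 0.0713, 0.0617], [-0.1408, 0.135, 0.0663]]
R 256 [[-0.1584, -0.1379, 0.0559], [-0.1521, -0.0719, 0.0614], [-0.1461, -0.0055, 0.0656]]
```

View pics/t1.png

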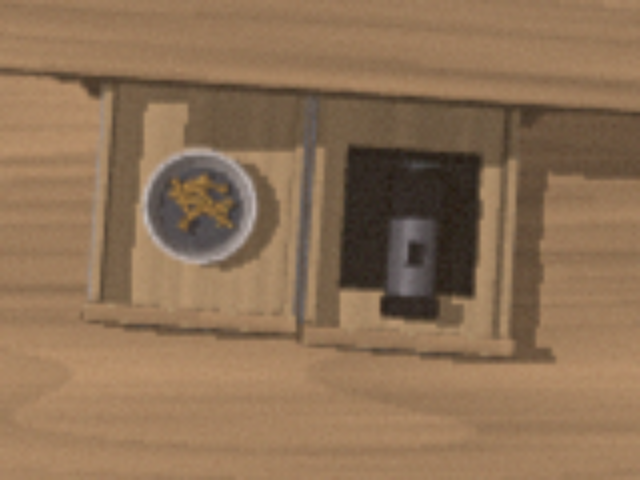

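The torch lies flat on the mat, with its barrel at (410,260), and both drawer fronts are unmoved. Next I'll push the right drawer shut with the fingers closed and the tool tilted forward.

Run:
```python
from h import *
T=.8;y=-.092;z=.036
P=lambda x:u2w(x,y,z)
print([solver.inverse_kinematics(P(x),ori(YU,T)) is not None for x in(-.2,-.1,0)])
env.move_to(u2w(-.24,y,.10),ori(YU,T)); env.servo_line(P(-.20),feed=.1)
print("c",env.servo_line(P(-.15),feed=.03,until_force=1.5),w2u(env.current_ee_pos()[None]),env.current_wrist_force())
print("m",env.servo_line(P(-.045),feed=.045,until_force=15),w2u(env.current_ee_pos()[None]),env.current_wrist_force())
print("s",env.servo_line(P(.01),feed=.02,until_force=10),w2u(env.current_ee_pos()[None]),env.current_wrist_force())
env.pause(.2); print(env.current_wrist_force(),env.current_clock())
```

```text
[True, True, True]Traceback (most recent call last):
  File "<stdin>", line 5, in <module>
bench.MotionError: the arm cannot take that pose within its joint ranges
```

Run:
```python
from h import *
print(env.current_q(),w2u(env.current_ee_pos()[None]))
for T in(.5,.6,.7,.8):
  for p in((-.24,.1),(-.22,.1),(-.2,.1),(-.19,.036),(-.17,.036),(-.1,.036),(0,.036)):
    q=solver.inverse_kinematics(u2w(p[0],-.092,p[1]),ori(YU,T)); print(T,p,None if q is None else np.round(q,2))
```

```text
[-0.51125777 -0.2867173   2.58461791  0.71193253  0.37350044 -2.61457821] [[-0.30000904 -0.11003591  0.17003818]]
0.5 (-0.24, 0.1) [-0.29  0.05  2.51  0.87  0.14 -2.62]
0.5 (-0.22, 0.1) [-0.28  0.08  2.48  0.81  0.13 -2.55]
0.5 (-0.2, 0.1) [-0.26  0.11  2.44  0.74  0.13 -2.47]
0.5 (-0.19, 0.036) [-0.26  0.32  2.46  2.54  0.15  2.01]
0.5 (-0.17, 0.036) [-0.24  0.33  2.42  2.48  0.13  2.08]
0.5 (-0.1, 0.036) [-0.21  0.39  2.28  1.96  0.07  2.63]
0.5 (0, 0.036) [-0.19  0.49  2.07  0.56  0.1  -2.22]
0.6 (-0.24, 0.1) [-0.32  0.07  2.58  2.18  0.17  2.32]
0.6 (-0.22, 0.1) [-0.3   0.1   2.55  2.2   0.16  2.32]
0.6 (-0.2, 0.1) [-0.28  0.13  2.51  2.19  0.14  2.34]
0.6 (-0.19, 0.036) [-0.28  0.36  2.52  2.81  0.35  1.72]
0.6 (-0.17, 0.036) [-0.26  0.37  2.48  2.8   0.32  1.74]
0.6 (-0.1, 0.036) [-0.23  0.42  2.35  2.76  0.23  1.82]
0.6 (0, 0.036) [-0.19  0.5   2.14  2.52  0.11  2.09]
0.7 (-0.24, 0.1) [-0.36  0.13  2.65  2.61  0.36  1.85]
0.7 (-0.22, 0.1) [-0.33  0.15  2.61  2.64  0.35  1.85]
0.7 (-0.2, 0.1) [-0.31  0.17  2.58  2.66  0.33  1.85]
0.7 (-0.19, 0.036) [-0.3   0.44  2.58  2.88  0.58  1.62]
0.7 (-0.17, 0.036) [-0.28  0.44  2.55  2.88  0.55  1.63]
0.7 (-0.1, 0.036) [-0.24  0.46  2.41  2.89  0.43  1.68]
0.7 (0, 0.036) [-0.2   0.52  2.2   2.86  0.29  1.75]
0.8 (-0.24, 0.1) None
0.8 (-0.22, 0.1) None
0.8 (-0.2, 0.1) [-0.34  0.25  2.64  2.78  0.56  1.69]
0.8 (-0.19, 0.036) [-0.33  0.55  2.64  2.9   0.85  1.55]
0.8 (-0.17, 0.036) [-0.31  0.54  2.6   2.91  0.8   1.57]
0.8 (-0.1, 0.036) [-0.25  0.53  2.46  2.93  0.65  1.61]
0.8 (0, 0.036) [-0.21  0.56  2.26  2.93  0.49  1.66]
```

Run:
```python
from h import *
T=.7;y=-.092;z=.036
P=lambda x:u2w(x,y,z)
s=lambda *p:solver.inverse_kinematics(u2w(*p),ori(YU,T))
env.goto_joints(s(-.22,y,.10)); print(env.current_q(),env.current_wrist_force())
env.servo_line(P(-.19),feed=.08)
print("c",env.servo_line(P(-.15),feed=.03,until_force=1.5),w2u(env.current_ee_pos()[None]),env.current_wrist_force())
print("m",env.servo_line(P(-.045),feed=.045,until_force=15),w2u(env.current_ee_pos()[None]),env.current_wrist_force())
print("s",env.servo_line(P(.01),feed=.02,until_force=10),w2u(env.current_ee_pos()[None]),env.current_wrist_force())
env.pause(.2); print(env.current_wrist_force(),env.current_clock())
im,d=capture("side"); cv2.imwrite("pics/s2.png",cv2.resize(im[100:330,120:430,::-1],None,fx=2.5,fy=2.5))
```

```text
[-0.33119814  0.14868033  2.61431489  2.63881122  0.34520881  1.8504542 ] [-0.32094285  0.78323484  0.12488603]
c True [[-0.16320581 -0.09200486  0.03589252]] [-0.2172517  -0.31002194 -0.50745123]
m False [[-0.04502814 -0.09201337  0.03603531]] [-2.33081178  0.21961595 -0.41108804]
s True [[-0.01855062 -0.09193443  0.03488434]] [-2.08332692  1.22902495  0.88141341]
[-1.19807358 -0.428904    0.63831217] 24.8333
```

View pics/s2.png

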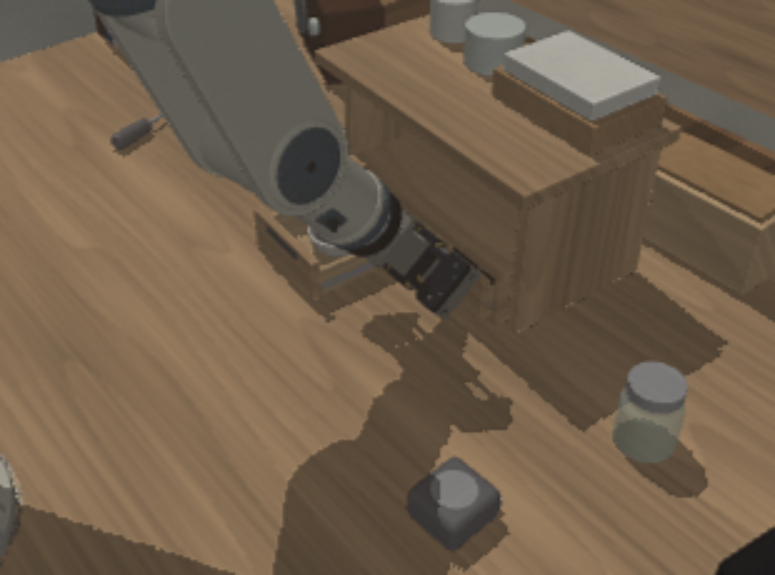

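The drawer appears closed: it stopped with its face about 13 mm proud, which matches the 12 mm board. I'll press once more gently, back off and check.

Run:
```python
from h import *
y=-.092;z=.036
print("s",env.servo_line(u2w(.01,y,z),feed=.02,until_force=12),w2u(env.current_ee_pos()[None]))
env.servo_line(u2w(-.06,y,z),feed=.08); env.servo_line(u2w(-.22,y,.10),feed=.15)
env.goto_joints(solver.inverse_kinematics(u2w(-.33,-.3,.2),ori(YU,0)))
for c in("side","top"):
    im,d=capture(c); cv2.imwrite(f"pics/{c}3.png",cv2.resize(im[120:290,190:360,::-1] if c=="side" else im[130:260,190:360,::-1],None,fx=3.5,fy=3.5))
    Q=w2u(cloud(c,d))
    m=(Q[:,2]>.052)&(Q[:,2]<.069)&(Q[:,0]>-.18)&(Q[:,0]<-.135)&(Q[:,1]>.004)&(Q[:,1]<.17); print(c,"L",np.percentile(Q[m],[1,50,99],axis=0).round(4).tolist())
    for n,s in(("R",(-.12,-.03)),("box",(-.148,-.142))):
        m=(Q[:,2]>.012)&(Q[:,2]<.055)&(Q[:,0]>-.1)&(Q[:,0]<.02)&(Q[:,1]>s[0])&(Q[:,1]<s[1]); q=Q[m]; print(n,len(q),np.percentile(q[:,0],[5,50,95]) if len(q) else "")
    for n in("dish","screwdriver","tape_measure","tape_roll","jar","torch"):
        for sc,l,p in region_pts(c,n,d)[:1]: print(n,round(sc,2),np.round(np.median(p,0),3))
print(env.current_clock())
```

```text
s True [[-0.01862323 -0.09179052  0.03332271]]Traceback (most recent call last):
  File "<stdin>", line 9, in <module>
    return _quantile_unchecked(
        a, q, axis, out, overwrite_input, method, keepdims, weights)
    return _ureduce(a,
                    func=_quantile_ureduce_func,
    ...<5 lines>...
                    overwrite_input=overwrite_input,
                    method=method)
    r = func(a, **kwargs)
    result = _quantile(arr,
                       quantiles=q,
    ...<2 lines>...
                       out=out,
                       weights=wgt)
    slices_having_nans = np.isnan(arr[-1, ...])
                                  ~~~^^^^^^^^^
IndexError: index -1 is out of bounds for axis 0 with size 0
```

View pics/side3.png

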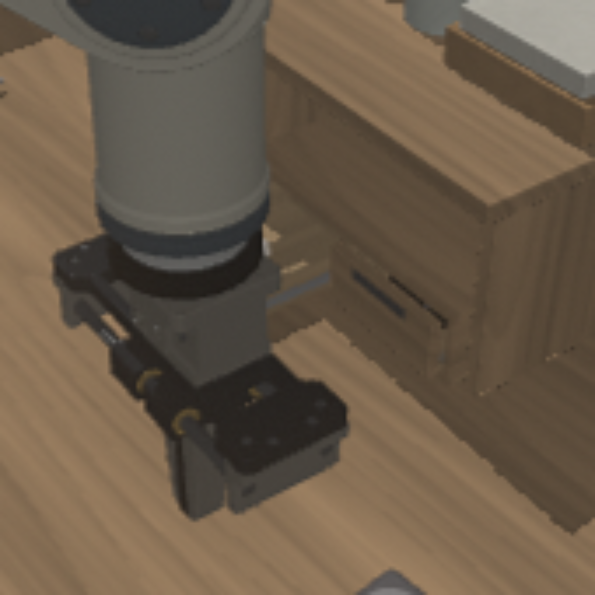

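The right drawer looks shut, with its handle slot at (380,293), but the arm hides the left drawer. I'll move the arm back to the start pose for a clear check.

Run:
```python
from h import *
env.goto_joints([1.143,.353,1.633,0,1.155,-.002])
for c in("side","top"):
    im,d=capture(c); cv2.imwrite(f"pics/{c}4.png",cv2.resize(im[120:290,190:360,::-1],None,fx=3.5,fy=3.5))
    Q=w2u(cloud(c,d))
    m=(Q[:,2]>.055)&(Q[:,2]<.069)&(Q[:,0]>-.18)&(Q[:,0]<-.135)&(Q[:,1]>.004)&(Q[:,1]<.17); q=Q[m]; print(c,"L",len(q),len(q) and np.percentile(q,[1,50,99],axis=0).round(4).tolist())
    for n,s in(("R",(-.12,-.03)),("box",(-.148,-.142))):
        m=(Q[:,2]>.012)&(Q[:,2]<.055)&(Q[:,0]>-.1)&(Q[:,0]<.03)&(Q[:,1]>s[0])&(Q[:,1]<s[1]); q=Q[m]; print(n,len(q),len(q) and np.percentile(q[:,0],[5,50,95]).round(4))
    for n in("dish","screwdriver","tape_measure","tape_roll","jar"):
        for sc,l,p in region_pts(c,n,d)[:1]: print(n,round(sc,2),np.round(np.median(p,0),3))
print(env.current_clock())
```

```text
side L 154 [[-0.1538, 0.0065, 0.0553], [-0.1497, 0.0679, 0.0624], [-0.1407, 0.136, 0.0653]]
R 236 [-0.0134 -0.0118  0.0095]
box 29 [-0.0014  0.0012  0.018 ]
dish 0.61 [0.592 0.068 0.032]
screwdriver 0.51 [0.517 0.466 0.019]
tape_measure 0.94 [ 0.421 -0.328  0.037]
tape_roll 0.53 [0.683 0.311 0.018]
jar 0.73 [ 0.625 -0.384  0.061]
top L 256 [[-0.1533, 0.0053, 0.0557], [-0.1472, 0.0703, 0.0616], [-0.1408, 0.1351, 0.0664]]
R 75 [-0.0131 -0.0123  0.0073]
box 4 [-0.0007 -0.0002  0.0014]
screwdriver 0.8 [0.525 0.47  0.02 ]
tape_measure 0.93 [ 0.432 -0.317  0.037]
tape_roll 0.77 [0.689 0.322 0.022]
jar 0.9 [ 0.639 -0.364  0.082]
34.3833
```

View pics/side4.png

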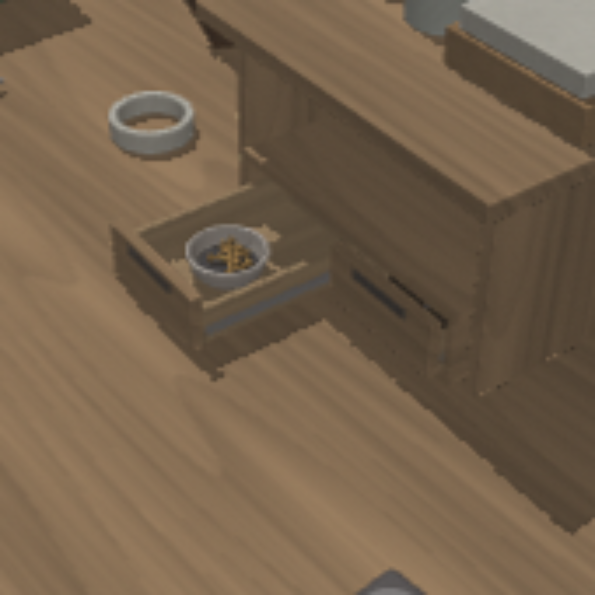

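The right drawer's face is 12 mm in front of the box, so its board is flush and the drawer is shut. The left drawer and the dish (227,255) haven't moved.

```bash
python3 -c "
from bench import env
print(env.hand_in())"
```

```text
the job is handed in; nothing more can be done
None
```

The torch lies flat in the right drawer, which I pushed gently until fully shut; the left drawer, its dish of screws and everything else are where they were, and the job is handed in.

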